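Refit the soap dispenser's drip tray and latch it

TASK

Slide the rinsed grey drip tray fully home into the bay in the foot of the soap dispenser, so that its front plate sits flush against the dispenser, then slide the red latch across to its end stop to lock the tray in. Leave the cup standing where it is on the dispenser and do not knock the other things about.

Things in the scene. Friction and masses are not known exactly. Their poses are not given: they have to be found in the camera images.
- tray: grey drip tray: open box 130 mm long (x) x 110 wide (y) x 40 tall, walls 4 mm, loose on the table, 0.18 to 0.35 kg. Origin: centre of the box's underside; z up, +x is the end that enters the bay first. At its -x end it has a wider front plate with a yellow grip fin.
- tray_plate (a point): middle of the outer face of the tray's front plate, at (-71, 0, 29) mm in the tray's frame. The plate is 144 mm wide (y), 6 mm thick and reaches from 2 to 56 mm above the table.
- tray_grip (a point): where the tray's yellow grip fin is best held, at (-96, 0, 34) mm in the tray's frame. The upright fin is 18 mm thick (y), sticks 40 mm out of the plate along -x (x = -71 to -111 mm) and stands from 10 to 56 mm above the table.
- dispenser: fixed soap dispenser: white foot 200 mm deep (x) x 250 wide (y) x 60 tall, blue tower behind (x from 44 mm, 180 mm high) with a grey spout reaching forward to x = -12 mm, y = 30 mm, 146 mm above the table. Origin: centre of the foot's underside; front face at x = -100 mm, looking along -x. The tray goes in along +x; fully home its origin is at (-35, 0, 0) mm in this frame.
- bay_mouth (a point): middle of the bay's mouth in the dispenser's front face, at table height: (-100, 0, 0) mm in the dispenser's frame. The bay is a roofed slot 46 mm high whose floor is the table; 116 mm wide inside (3 mm spare each side of the tray), flared to about 132 mm over the first 20 mm. The tray's front plate stops flat against the front face around the mouth.
- latch (a joint): slide of the red latch, in m: 0 = open, 0.05 = end stop (locked). It starts at 0 to 0.008 and grows as the grip moves along the dispenser's +y, towards the middle of its front. It takes about 2 N to move and stays where left. A tray that is not home blocks it.
- latch_grip (a point): centre of the red latch grip, 90 mm above the table; at joint 0 it is at (-70, -102, 90) mm in the dispenser's frame. The grip is a block 30 mm along the dispenser's x, 24 mm along y, from 68 to 100 mm above the table, on a flat steel slide 62 to 68 mm high.
- latch_tongue (a point): lower end of the latch's steel tongue, which moves with the grip: 20 mm wide (y), hanging from 68 down to 32 mm above the table, 9 to 15 mm in front of the dispenser's front face, so that it passes just before the front plate of a tray that is home.
- cup: the clear plastic measuring cup (60 mm across, 65 mm tall) standing on the dispenser's cup stand. Origin: centre of its underside. Bystander.
- detergent: orange detergent bottle, 84 mm across, 210 mm tall, on the table. Origin: centre of its underside. Bystander.
- softener: blue softener bottle, 80 mm across, 190 mm tall, on the table. Origin: centre of its underside. Bystander.
- stain_jar: low white jar with green cap, 76 mm across, 85 mm tall, on the table right of the dispenser. Origin: centre of its underside. Bystander.
- brush: wooden-handled flat brush, about 200 mm long, lying on the table; origin under its middle. Bystander.
- peg_bin: empty open green plastic bin, 160 x 120 x 70 mm tall, on the table. Origin: centre of its underside. Bystander.
Not all that is in view belongs to the job. What is shaped like the tray but blue or orange is not meant.

How it is judged:
By the outcome, as a careful person would: the job done as asked, in the order asked, and still so for the second after the job is handed in, with the robot touching nothing.
It also fails if it takes over 54 s, if anything falls off the work surface, if the arm or the gripper's body presses on something with over 40 N, if the wrist force passes 120 N, or if a joint passes its speed limit or range.

ROBOT

A 6-joint arm with a two-finger parallel gripper is mounted at the origin on the work surface. World frame = base frame: x ahead of the robot, y to its left, z up, the work surface at z = 0. Lengths are in mm, angles in rad, forces in N, time in s.
With the tool pointing down it reaches from about 400 to 925 mm from the base axis. Payload 12.5 kg.
Tool frame: the origin (TCP) lies midway between the tips of the shut fingers; the grasp point (between the pads) lies 19 mm behind it (env.tcp_to_grasp is the distance from the TCP to the grasp point, in mm); z points along the fingers, y is the line along which they close (so a half turn about z gives the same grasp; the last joint's range is limited). The gripper opens to 95 mm and grips with 3 to 60 N. Pads are 20 mm wide; open, the fingers measure 119 mm over their backs; the gripper's body (75 mm by 180 mm) begins 59 mm behind the grasp point.
Start: joints at [1.069, 0.491, 1.559, -0, 1.092, -0.106], TCP at [240.952, 576.705, 214.661] pointing down, gripper open.
Joint ranges: [-3.1, 3.1], [-0.84, 2.19], [0.05, 2.79], [-1.13, 4.28], [0.06, 2.93], [-2.69, 2.69]. Speed limits (rad/s): [2.22, 2.22, 2.79, 3.14, 3.14, 3.14].

INTERFACE

Orientations are given as [roll, pitch, yaw] about the fixed x, y, z axes, in that order (R = Rz(yaw) Ry(pitch) Rx(roll)).
In Python, from cell import env gives the robot as it stands. The module is installed in compiled form; this text tells all that it offers.
- The arm moves only by the tool step_arm, never from a script. Its argument "plan" is a list that holds one entry, the list of rows, each a list of 5 numbers: the shift along the tool's x, y, z in mm, then the turn about the tool's z in degrees, then the opening, from -1 (shut) to 1 (fully open). A call has 1 to 8 rows; each row is the pose to reach, as a shift and turn from the pose commanded when the call began, along the tool's axes at that moment; what a row does not reach only later rows make up. A row lasts 1/12 s, in which the tool goes at most 41.7 mm and 7.16 degrees, less where a joint would pass 70% of its speed; a pose out of reach is approached as far as the arm can. A call with a gripper value outside its range is refused whole. The fingers move at their own pace and stop on an object; the grip force is fixed at half the most. Time passes only in rows, so rows that repeat a pose let the fingers close. It gives the time, the measured TCP pose, the force, the opening and the grip force at its end, in the units of the state.
- env.state(): the state, without advancing time (a new reading comes with each control period).
- env.read_camera(name): name is "scene" or "side" or "wrist"; returns the picture (384x512x3 uint8, blue, green, red); there is no depth.
- env.get_calibration(name): a dict with "K" (3x3 intrinsics, pixels), "extrinsics" (4x4, takes a point from world to camera coordinates). Camera axes: x right, y up, looking along -z (the intrinsics and any distortion apply to the point x, -y, -z); pixel columns grow to the right and rows downward; lengths in mm; the calibration is good to about 2 mm. A picture is of the moment at which its call begins: read the wrist's pose just before it. get_calibration takes no time and is no camera call; for the wrist camera it gives the pose at the moment of the call.
- env.job_done(): hands the job in; it is judged then, once.
The state is a dict: "t": time; "joints": joint angles; "qvel": joint speeds; "tau": joint torques, N m; "eef_pos": TCP position; "tcp_rot": TCP orientation; "ft_force": force on the tool from outside, world axes, zero at the start; "moment": the same for the moment, N m; "opening": opening from 0.0 (shut) to 1.0 (fully open); "grip_force": force on a finger pad.
Only numpy, scipy, OpenCV 4.12 (cv2) and the standard library are available. Lean on these libraries where they do the work, as an engineer would, in place of code of your own. Each camera call takes 0.05 s, during which the arm holds its last target. There are 200 camera calls.

## Working session

There is one attempt and no reset: what is moved stays moved. The work goes in short steps, Python scripts to look and compute and a tool call to move; the robot and the scene stay as the last step left them, time stands still between calls to the robot, and variables do not carry over. Pictures are saved under pics/ and viewed, at most 10 in all, crops included, and the job is handed in when it is done.

Besides the shell and the picture viewer there is one more tool, called after "Call:" by a JSON object that holds its "fn" and its "kwargs". step_arm: Moves the arm, as the interface text tells. Its arguments: {"type":"object","properties":{"plan":{"type":"array"}},"required":["plan"]}

```bash
mkdir -p pics; python3 - <<'E'
from cell import env
import cv2,numpy as np
s=env.state();print({k:np.round(v,3).tolist() if not isinstance(v,float) else v for k,v in s.items()})
a=env.read_camera("scene");b=env.read_camera("side")
cv2.imwrite("pics/scene.png",a);cv2.imwrite("pics/side.png",b)
for n in("scene","side","wrist"):
  c=env.get_calibration(n);print(n,{k:np.round(v,2).tolist() if not isinstance(v,str) else v for k,v in c.items()})
E
```

```text
{'t': 0.0, 'joints': [1.069, 0.492, 1.559, 0.0, 1.092, -0.106], 'qvel': [-0.002, 0.0, -0.001, -0.001, -0.001, -0.0], 'tau': [-0.004, -61.264, -25.819, 0.069, 0.048, -0.0], 'eef_pos': [240.81, 576.48, 214.056], 'tcp_rot': [-3.14, -0.0, 2.746], 'ft_force': [-0.524, 0.552, 0.322], 'moment': [0.029, 0.062, -0.011], 'grip_force': 0.0, 'opening': 0.9993166793669448}
scene {'K': [[388.06, 0.0, 257.03], [0.0, 388.06, 191.36], [0.0, 0.0, 1.0]], 'extrinsics': [[0.55, 0.84, -0.02, -196.81], [-0.67, 0.45, 0.58, 336.15], [0.5, -0.31, 0.81, -1676.12], [0.0, 0.0, 0.0, 1.0]]}
side {'K': [[448.27, 0.0, 253.84], [0.0, 448.27, 189.29], [0.0, 0.0, 1.0]], 'extrinsics': [[0.71, -0.71, -0.02, -447.05], [0.45, 0.43, 0.79, -240.55], [-0.55, -0.56, 0.62, -1482.83], [0.0, 0.0, 0.0, 1.0]]}
wrist {'K': [[275.69, 0.0, 248.98], [0.0, 275.69, 193.11], [0.0, 0.0, 1.0]], 'extrinsics': [[0.39, 0.92, -0.0, -625.09], [-0.89, 0.37, -0.25, 28.88], [-0.23, 0.1, 0.97, -389.84], [0.0, 0.0, 0.0, 1.0]]}
```

View pics/scene.png

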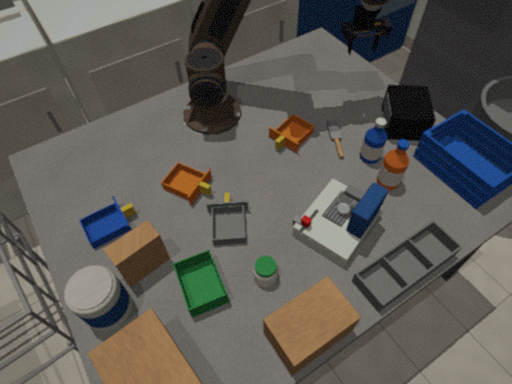

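View pics/side.png

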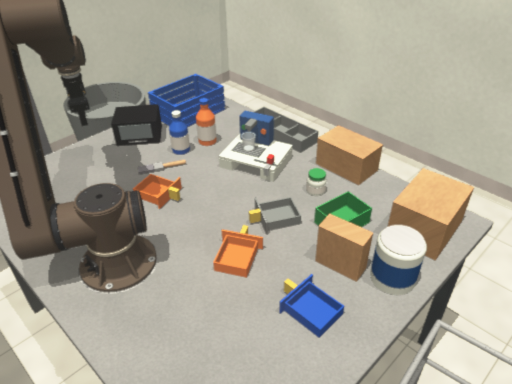

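Candidates for the tray, scene view pixels: grey open box with yellow fin (229,222), orange (187,182), orange (292,132), blue (107,224), and a grey three-compartment rack (405,265). By the description it is the one at (229,222), seen at (277,214) in the side view. The dispenser is at scene (340,220) with the red latch at (306,221). I'll check both in one close crop.

```bash
cat > h.py <<'E'
import numpy as np, cv2
from cell import env
def ray(cal,uv):
    K,E=np.array(cal["K"]),np.array(cal["extrinsics"])
    d=np.linalg.inv(K)@[uv[0],uv[1],1]; d=np.array([d[0],-d[1],-d[2]])
    R=E[:3,:3]; return -R.T@E[:3,3], R.T@d
def plane(cal,uv,z):
    o,d=ray(cal,uv); return o+d*(z-o[2])/d[2]
def proj(cal,p):
    E=np.array(cal["extrinsics"]);q=E[:3,:3]@p+E[:3,3];q=np.array(cal["K"])@[q[0],-q[1],-q[2]];return q[:2]/q[2]
def tri(rays):
    A=0;b=0
    for o,d in rays:
        d=d/np.linalg.norm(d);P=np.eye(3)-np.outer(d,d);A=A+P;b=b+P@o
    x=np.linalg.solve(A,b)
    return x,[np.linalg.norm(np.cross(x-o,d/np.linalg.norm(d))) for o,d in rays]
def blobs(img,lo,hi,amin=8):
    m=cv2.inRange(cv2.cvtColor(img,cv2.COLOR_BGR2HSV),lo,hi)
    n,l,st,c=cv2.connectedComponentsWithStats(m)
    return [(c[i].round(1).tolist(),st[i].tolist()) for i in range(1,n) if st[i,4]>=amin],m
E
python3 - <<'E'
from h import *
a=cv2.imread("pics/scene.png");b=cv2.imread("pics/side.png")
A=cv2.resize(a[170:270,195:395],None,fx=4,fy=4,interpolation=cv2.INTER_CUBIC)[:300]
A=cv2.resize(a[175:265,195:395],(800,360),interpolation=cv2.INTER_CUBIC)
B=cv2.resize(b[110:240,210:310],None,fx=2.3,fy=2.3,interpolation=cv2.INTER_CUBIC)[:240]
B=cv2.resize(b[128:188,205:305],(400,240),interpolation=cv2.INTER_CUBIC)
C=cv2.resize(b[188:248,230:330],(400,240),interpolation=cv2.INTER_CUBIC)
cv2.imwrite("pics/crop.png",np.vstack([A,np.hstack([B,C])]))
for n,i in(("scene",a),("side",b)):
    print(n,"yellow",[x for x in blobs(i,(20,120,120),(33,255,255))[0]],"red",[x for x in blobs(i,(0,180,100),(4,255,255))[0]])
E
```

```text
scene yellow [([279.6, 138.4], [275, 135, 10, 8, 40]), ([204.0, 184.5], [199, 181, 11, 8, 48]), ([226.7, 197.0], [224, 193, 6, 9, 42]), ([126.2, 206.8], [121, 203, 12, 8, 47])] red [([306.1, 219.6], [302, 216, 9, 8, 43])]
side yellow [([173.8, 193.0], [169, 187, 11, 13, 112]), ([254.7, 215.3], [249, 209, 12, 14, 130]), ([244.2, 229.2], [240, 225, 8, 8, 44]), ([289.0, 285.3], [285, 279, 12, 14, 103])] red []
```

View pics/crop.png

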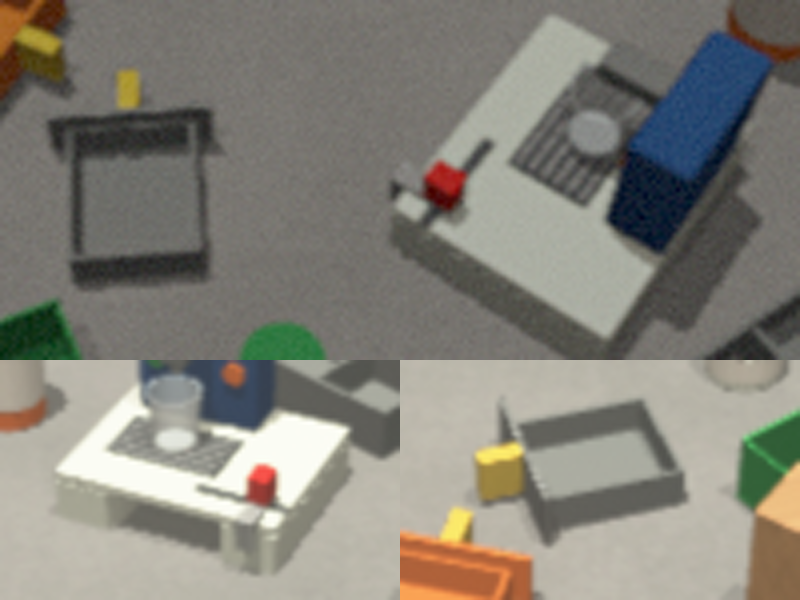

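The crop confirms the grey tray with its yellow fin: fin at scene (227,197) and side (255,215). The latch is red, at scene (306,220) and about side (270,159), near the front right of the foot. Foot top corners in the scene view: (334,179), (294,226) and (347.5,259).

```bash
python3 - <<'E'
from h import *
S,D=env.get_calibration("scene"),env.get_calibration("side")
r=lambda x:np.round(x,1).tolist()
t=lambda n,a,b:print(n,[r(v) for v in tri([ray(S,a),ray(D,b)])])
t("fin",(226.7,197),(254.7,215.3)); t("latch",(306,219.8),(270.3,159.5))
t("footFL",(333.7,178.7),(220,155.5));t("footFR",(293.7,226.2),(273.7,166.7));t("footBR",(347.5,258.7),(292.5,145.5))
for n,uv in dict(FL=(333.7,178.7),FR=(293.7,226.2),BR=(347.5,258.7)).items():print(n,r(plane(S,uv,60)))
for n,uv in dict(FL=(220,155.5),FR=(273.7,166.7),BR=(292.5,145.5)).items():print("side",n,r(plane(D,uv,60)))
for n,uv in dict(pL=(247.5,202.5),pR=(207.5,205.5)).items():print(n,r(plane(S,uv,56)))
for n,uv in dict(bL=(246.7,239.5),bR=(213.5,240.5)).items():print(n,r(plane(S,uv,40)))
for n,uv in dict(fin=(226.7,195)).items():print(n,r(plane(S,uv,56)))
E
```

```text
fin [[444.9, -186.3, 40.5], [5.2, 5.2]]
latch [[692.5, -29.7, 82.9], [3.9, 3.9]]
footFL [[598.6, 169.6, 55.5], [3.6, 3.6]]
footFR [[680.3, -65.6, 67.6], [1.3, 1.3]]
footBR [[864.4, 2.7, 55.1], [4.6, 4.6]]
FL [598.8, 170.9, 60.0]
FR [677.6, -63.8, 60.0]
BR [863.8, 5.2, 60.0]
side FL [593.4, 159.3, 60.0]
side FR [688.4, -56.6, 60.0]
side BR [857.4, -8.1, 60.0]
pL [511.7, -138.0, 56.0]
pR [445.7, -258.6, 56.0]
bL [624.0, -213.1, 40.0]
bR [566.9, -305.4, 40.0]
fin [444.5, -181.4, 56.0]
```

```bash
cat >> h.py <<'E'
from scipy.spatial.transform import Rotation as Ro
def go(p,yaw=None):   # world target -> tool shift & turn from measured pose
    s=env.state();R=Ro.from_euler("xyz",s["tcp_rot"])
    d=R.inv().apply(np.array(p)-s["eef_pos"])
    turn=0 if yaw is None else -np.degrees((yaw-s["tcp_rot"][2]+np.pi)%(2*np.pi)-np.pi)
    print("to",p,"shift",d.round(1),"turn",round(turn,1))
E
python3 - <<'E'
from h import *
S,W=env.get_calibration("scene"),env.get_calibration("wrist")
print("cam",ray(W,(0,0))[0],env.state()["eef_pos"], "axis",ray(W,(249,193))[1])
for n,uv,z in [("soft",(371,158),0),("det",(388,184),0),("brush",(338,140),0),("jar",(265,280),0),("orfin",(204,184),40),("orB fin",(280,138),40),("bin",(203,285),0)]:print(n,plane(S,uv,z).round())
go([330,420,300]);go([480,100,300]);go([430,-170,300],np.radians(151))
E
```

```text
cam [176.44566754 604.03788143 384.12671786] [240.83930982 576.50437602 214.12268386] axis [ 0.23067615 -0.09702038 -0.96818165]
soft [570. 394.   0.]
det [699. 358.   0.]
brush [425. 350.   0.]
jar [ 759. -232.    0.]
orfin [ 346. -220.   40.]
orB fin [314. 139.  40.]
bin [ 665. -404.    0.]
to [330, 420, 300] shift [-142.6 -110.1  -85.8] turn 0
to [480, 100, 300] shift [-404.4 -347.6  -85.6] turn 0
to [430, -170, 300] shift [-462.3 -616.   -85.3] turn 6.3
```

Call:
{"fn": "step_arm", "kwargs": {"plan": [[[-35,-28,-40,0,1],[-70,-55,-86,0,1],[-105,-83,-86,0,1],[-143,-110,-86,0,1],[-170,-140,-86,0,1],[-200,-165,-86,0,1],[-230,-190,-86,0,1],[-260,-216,-86,0,1]]]}}

```text
t: 0.77
eef_pos: [383.9, 303.3, 300.5]
tcp_rot: [3.141, 0.0, 2.746]
ft_force: [1.7, 0.9, -0.3]
opening: 1.003
grip_force: 0.0
```

Call:
{"fn": "step_arm", "kwargs": {"plan": [[[-32,-25,0,0,1],[-64,-50,0,0,1],[-96,-78,0,0,1],[-126,-106,0,0,1],[-144,-132,0,0,1],[-150,-170,0,0,1],[-160,-205,0,2,1],[-170,-240,0,6,1]]]}}

```text
t: 1.43
eef_pos: [447.1, 16.6, 300.1]
tcp_rot: [-3.141, -0.001, 2.64]
ft_force: [0.7, 0.5, 0.0]
opening: 1.001
grip_force: 0.0
```

```bash
python3 - <<'E'
from h import *
s=env.state();print(s["eef_pos"],s["tcp_rot"],s["t"])
go([430,-160,240],np.radians(151))
E
```

```text
[447.13870227  16.56216679 300.08930045] [-3.14142487e+00 -5.51063459e-04  2.64015596e+00] 1.4333
to [430, -160, 240] shift [ -69.9 -163.1   60.1] turn 0.3
```

Call:
{"fn": "step_arm", "kwargs": {"plan": [[[-14,-30,8,0,1],[-28,-60,20,0,1],[-42,-95,32,0,1],[-56,-130,45,0,1],[-70,-163,60,0,1],[-70,-163,60,0,1],[-70,-163,60,0,1]]]}}

```text
t: 2.02
eef_pos: [430.4, -159.6, 239.5]
tcp_rot: [3.141, -0.002, 2.638]
ft_force: [-0.9, 0.2, 0.1]
opening: 0.998
grip_force: 0.0
```

```bash
python3 - <<'E'
from h import *
s=env.state();print(s["eef_pos"],s["tcp_rot"],s["t"])
W=env.get_calibration("wrist");a=env.read_camera("wrist");cv2.imwrite("pics/w1.png",a)
import pickle;pickle.dump(W,open("w1.pkl","wb"))
print(blobs(a,(20,120,80),(33,255,255))[0])
E
```

```text
[ 430.43909866 -159.63627118  239.49138633] [ 3.14141414e+00 -2.05835899e-03  2.63759669e+00] 2.0167
[([400.9, 3.0], [392, 0, 21, 10, 119]), ([147.0, 121.9], [103, 61, 96, 130, 4417]), ([104.1, 80.9], [103, 77, 4, 9, 14]), ([103.9, 126.5], [101, 123, 7, 8, 15]), ([110.0, 133.9], [108, 132, 5, 5, 13]), ([238.6, 197.1], [232, 180, 14, 35, 475]), ([9.1, 199.4], [0, 190, 23, 22, 322]), ([89.0, 267.1], [79, 242, 28, 49, 515]), ([408.8, 266.8], [392, 243, 28, 48, 513]), ([449.0, 303.8], [411, 301, 80, 6, 320]), ([237.0, 306.0], [231, 306, 13, 1, 13]), ([252.0, 306.0], [247, 306, 11, 1, 11]), ([266.5, 306.0], [263, 306, 8, 1, 8]), ([293.0, 306.0], [287, 306, 13, 1, 13]), ([313.0, 306.0], [309, 306, 9, 1, 9]), ([388.0, 306.0], [383, 306, 11, 1, 11]), ([401.5, 306.0], [395, 306, 14, 1, 14]), ([379.9, 378.4], [374, 373, 14, 11, 79])]
```

View pics/w1.png

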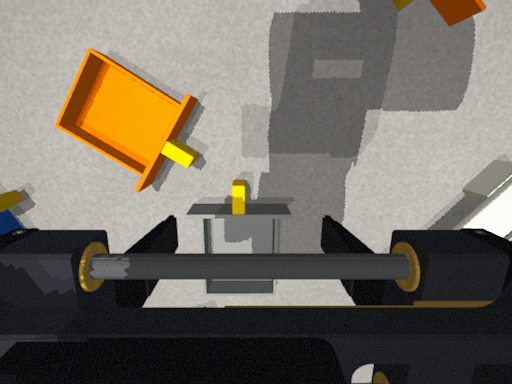

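The wrist view shows the grey tray with its fin at (238,197). The plate's top edge runs from (188,214) to (291,214). The orange decoy is at (125,120).

```bash
python3 - <<'E'
from h import *
import pickle;W=pickle.load(open("w1.pkl","rb"));S=env.get_calibration("scene");D=env.get_calibration("side")
a=cv2.imread("pics/w1.png")
L,R=plane(W,(188,214),56),plane(W,(291,214),56);print("plate",L,R,np.linalg.norm(L-R),np.degrees(np.arctan2(*(R-L)[1::-1])))
m=cv2.inRange(cv2.cvtColor(a,cv2.COLOR_BGR2HSV),(20,120,80),(33,255,255))[178:217,228:250]
for r in (0,4,8,14,20,26,32,36):
    c=np.flatnonzero(m[r]);
    if len(c):print(r+178,228+c.min(),228+c.max(),a[r+178,239])
M=[plane(W,(u,v),56)for u,v in((239,187),(238.5,213))];print("fin top ends",M,np.linalg.norm(M[0]-M[1]))
print("height check fin outer-end",tri([ray(W,(239,190)),ray(S,(227,195))]))
print("tray far",[plane(W,q,40) for q in((207,292),(273,292))])
E
```

```text
plate [ 434.87856    -255.48741781   56.        ] [ 502.00498181 -133.65663787   56.        ] 139.0995882317891 61.14607919937935
182 233 245 [  0 115 138]
186 232 245 [  0 230 251]
192 232 245 [  0 243 252]
198 232 245 [  0 169 205]
204 232 245 [  0 168 203]
210 232 245 [  0 167 205]
214 235 242 [ 75 128 143]
fin top ends [array([ 435.48919915, -176.81130211,   56.        ]), array([ 466.55022713, -195.0613414 ,   56.        ])] 36.02570461239223
height check fin outer-end (array([ 440.59182054, -179.20300915,   49.55733297]), [np.float64(0.6414780636123615), np.float64(0.6414780636122849)])
tray far [array([ 558.14868895, -302.43240836,   40.        ]), array([ 606.71303341, -214.31237993,   40.        ])]
```

```bash
python3 - <<'E'
from h import *
go([448,-183,23],np.radians(151))
E
```

```text
to [448, -183, 23] shift [-27.1 -13.2 217. ] turn 0.2
```

Call:
{"fn": "step_arm", "kwargs": {"plan": [[[-14,-7,35,0,1],[-27,-13,70,0,1],[-27,-13,105,0,1],[-27,-13,140,0,1],[-27,-13,170,0,1],[-27,-13,195,0,1],[-27,-13,216,0,1],[-27,-13,216,0,1]]]}}

```text
t: 2.73
eef_pos: [447.8, -180.8, 21.8]
tcp_rot: [3.141, -0.005, 2.643]
ft_force: [0.0, 0.2, -0.2]
opening: 0.997
grip_force: 0.0
```

Call:
{"fn": "step_arm", "kwargs": {"plan": [[[0,0,0,0,-1],[0,0,0,0,-1],[0,0,0,0,-1],[0,0,0,0,-1],[0,0,0,0,-1],[0,0,0,0,-1],[0,0,0,0,-1],[0,0,0,0,-1]]]}}

```text
t: 3.4
eef_pos: [448.5, -182.8, 24.5]
tcp_rot: [3.141, 0.0, 2.641]
ft_force: [0.4, -0.4, 0.5]
opening: 0.495
grip_force: 0.0
```

Call:
{"fn": "step_arm", "kwargs": {"plan": [[[0,0,0,0,-1],[0,0,0,0,-1],[0,0,0,0,-1],[0,0,0,0,-1],[0,0,0,0,-1],[0,0,0,0,-1],[0,0,0,0,-1],[0,0,0,0,-1]]]}}

```text
t: 4.07
eef_pos: [448.5, -182.8, 24.3]
tcp_rot: [3.142, -0.0, 2.641]
ft_force: [-1.1, -1.1, -0.7]
opening: 0.19
grip_force: 30.0
```

```bash
python3 - <<'E'
from h import *
s=env.state();print(s["eef_pos"],s["tcp_rot"],s["t"],s["opening"],s["grip_force"],s["ft_force"])
# dispenser fine: front line in scene: mean of estimates
y=np.radians(19.5);ex=np.array([np.cos(y),np.sin(y)]);ey=np.array([-ex[1],ex[0]])
c=np.array([638,54])+100*ex;print(c)
for n,p in dict(FL=(598.8,170.9),FR=(677.6,-63.8),BR=(863.8,5.2),latch=(692.5,-29.7)).items():
    d=np.array(p)-c;print(n,d@ex,d@ey)
p=c-285*ex;go([*p,24],np.radians(199.5))
E
```

```text
[ 448.47969448 -182.78178344   24.27741417] [ 3.14151528e+00 -1.14752100e-04  2.64099351e+00] 4.0667 0.18998738134334506 29.9808007478714 [-1.09470895 -1.11325287 -0.65677273]
[732.26414911  87.38068592]
FL -97.92952460638567 123.28001919063952
FR -101.99384497048798 -124.26191927631595
BR 96.55867395800578 -121.37449358028374
latch -76.56567285334296 -97.09156663265583
to [np.float64(463.611324147947), np.float64(-7.754268958247621), 24] shift [ 70.7 160.8   0.3] turn -48.2
```

Call:
{"fn": "step_arm", "kwargs": {"plan": [[[13,12,0,-4,-1],[26,28,0,-10,-1],[40,46,0,-16,-1],[54,66,0,-22,-1],[66,86,0,-28,-1],[76,108,0,-34,-1],[80,130,0,-40,-1],[81,150,0,-46,-1]]]}}

```text
t: 4.73
eef_pos: [449.1, -10.9, 24.4]
tcp_rot: [3.141, -0.0, -2.834]
ft_force: [1.9, 0.3, -1.7]
opening: 0.187
grip_force: 30.0
```

Call:
{"fn": "step_arm", "kwargs": {"plan": [[[0,0,0,-2,-1],[0,0,0,-2,-1],[0,0,0,-2,-1],[0,0,0,-2,-1]]]}}

```text
t: 5.07
eef_pos: [449.2, -12.6, 24.3]
tcp_rot: [3.141, -0.0, -2.806]
ft_force: [0.3, 1.7, -2.9]
opening: 0.192
grip_force: 30.0
```

```bash
python3 - <<'E'
from h import *
import pickle
s=env.state();print(s["eef_pos"],s["tcp_rot"],s["t"],s["opening"],s["ft_force"])
for n in("wrist","scene","side"):
    W=env.get_calibration(n);a=env.read_camera(n);cv2.imwrite(f"pics/{n}2.png",a);pickle.dump(W,open(f"{n}2.pkl","wb"))
a=cv2.imread("pics/scene2.png");b=cv2.imread("pics/side2.png")
A=cv2.resize(a[165:265,220:395],(700,400),interpolation=cv2.INTER_CUBIC)
cv2.imwrite("pics/c2.png",np.vstack([A,cv2.resize(b[130:180,190:310],(700,200),interpolation=cv2.INTER_CUBIC)*0+0]) if 0 else A)
E
```

```text
[449.2378885  -12.58846316  24.30601479] [ 3.14144164e+00 -9.61320547e-05 -2.80629268e+00] 5.0667 0.19172353762057515 [ 0.29118677  1.74065378 -2.88503836]
```

View pics/wrist2.png

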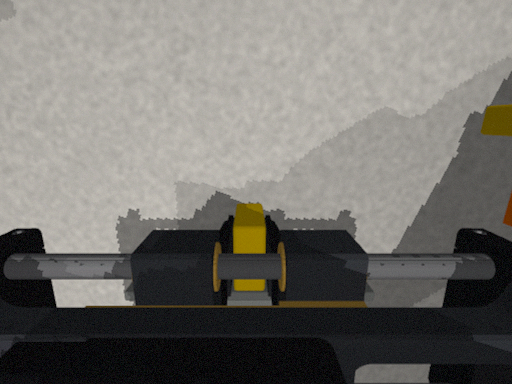

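View pics/c2.png

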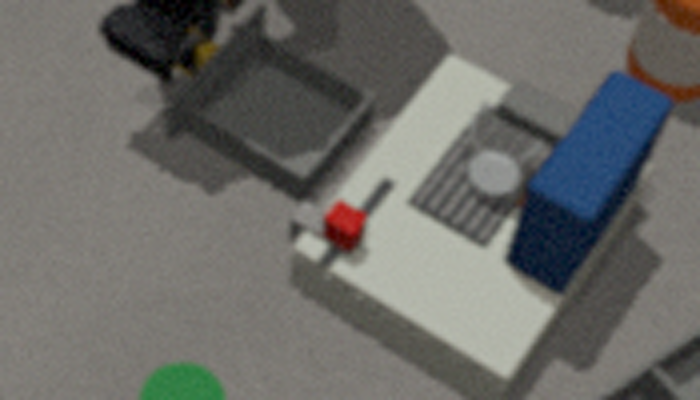

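The scene crop shows the tray squarely facing the bay, with far top corners at about (313,189) and (296,214). The wrist view shows only the held fin, so I'll fit the foot's top edges and the tray's edges in the scene and side views.

```bash
cat > disp.py <<'E'
from h import *
import pickle
# foot-top edges from the first pictures (nothing in the way), sub-pixel: sample the grey level across each guessed edge
def edge(img,p,q,n=30,half=5,lo=.08,hi=.92,skip=None):
    g=cv2.cvtColor(img,cv2.COLOR_BGR2GRAY).astype(np.float32);p,q=map(np.array,(p,q));t=(q-p)/np.linalg.norm(q-p);nn=np.array([-t[1],t[0]]);out=[]
    for f in np.linspace(lo,hi,n):
        if skip and skip[0]<f<skip[1]:continue
        s=np.arange(-half,half+.01,.25);pts=(p+f*(q-p)+s[:,None]*nn).astype(np.float32)
        v=cv2.remap(g,pts[:,:1],pts[:,1:],cv2.INTER_LINEAR)[:,0];d=np.abs(np.gradient(cv2.GaussianBlur(v[None],(0,0),2)[0]))
        k=d.argmax();out.append(pts[k])
    vx,vy,x,y=cv2.fitLine(np.array(out),cv2.DIST_HUBER,0,.01,.01)[:,0];r=np.array(out)-[x,y]
    return (x,y),(vx,vy),np.std(r@[-vy,vx])
def wline(cal,l,z):
    a=plane(cal,l[0],z);b=plane(cal,np.array(l[0])+20*np.array(l[1]),z);return a[:2],(b-a)[:2]/np.linalg.norm((b-a)[:2])
def cross(l,m):
    k=np.linalg.solve(np.c_[l[1],-m[1]],m[0]-l[0]);return l[0]+k[0]*l[1]
E
python3 - <<'E'
from disp import *
deg=lambda d:np.degrees(np.arctan2(d[1],d[0]))%180
for n,FL,FR,BR,sk in(("scene",(333.7,178.7),(293.7,226.2),(347.5,258.7),None),("side",(220,155.5),(273.7,166.7),(292.5,145.5),(.6,.95))):
    c=env.get_calibration(n);i=cv2.imread(f"pics/{n}.png")
    e1=edge(i,FL,FR,skip=sk,hi=.85);e2=edge(i,FR,BR)
    f,s=wline(c,e1,60),wline(c,e2,60)
    print(n,"front angle",deg(f[1]),"side angle",deg(s[1]),"res",e1[2],e2[2],"FR corner",cross(f,s),"FL",plane(c,FL,60))
# tray now
c=env.get_calibration("scene");i=cv2.imread("pics/scene2.png")
L,R=(313,189.5),(296.2,213.7);pr=(264.5,196)
e=edge(i,L,R,half=3);e2=edge(i,pr,R,half=3,lo=.2)
f,s=wline(c,e,40),wline(c,e2,40);print("tray far edge ang",deg(f[1]),deg(s[1]),e[2],e2[2],plane(c,L,40),plane(c,R,40),cross(f,s))
E
```

```text
scene front angle 109.53487170732822 side angle 19.546441774161327 res 0.70021987 1.2705933 FR corner [675.93419229 -66.64317287] FL [598.81323206 170.91430817  60.        ]
side front angle 107.74683706839093 side angle 19.31198228615563 res 0.17066784 1.6321902 FR corner [665.82008133 -71.54691447] FL [593.3867215  159.25002722  60.        ]
tray far edge ang 109.04537789243525 19.13146048195079 1.3612236 0.15273467 [584.99757404  91.07348799  40.        ] [633.70799997 -19.40466212  40.        ] [627.15422284 -30.4623225 ]
```

Call:
{"fn": "step_arm", "kwargs": {"plan": [[[-8,-1,0,0,-1],[-20,-1,0,0,-1],[-30,-1,0,0,-1],[-38,-1,0,0,-1],[-46,-1,0,0,-1],[-54,-1,0,0,-1],[-62,-1,0,0,-1],[-62,-1,0,0,-1]]]}}

```text
t: 5.88
eef_pos: [509.8, 7.6, 24.3]
tcp_rot: [-3.141, 0.001, -2.804]
ft_force: [-0.4, 0.1, -2.0]
opening: 0.186
grip_force: 30.0
```

```bash
python3 - <<'E'
from h import *
s=env.state();print(s["eef_pos"],s["tcp_rot"],s["t"],s["opening"],s["ft_force"],s["moment"])
A=[]
for n,(x,y,w,h) in dict(scene=(230,165,150,90),side=(195,120,120,72)).items():
    a=env.read_camera(n);cv2.imwrite(f"pics/{n}3.png",a);A.append(cv2.resize(a[y:y+h,x:x+w],(480,288),interpolation=cv2.INTER_CUBIC))
cv2.imwrite("pics/c3.png",np.vstack(A))
E
```

```text
[509.79721226   7.63648959  24.30962608] [-3.14114876e+00  1.18375540e-03 -2.80395223e+00] 5.8833 0.1856357944462516 [-0.44672843  0.09225521 -1.95299029] [ 0.02623255  0.23646635 -0.02135687]
```

View pics/c3.png

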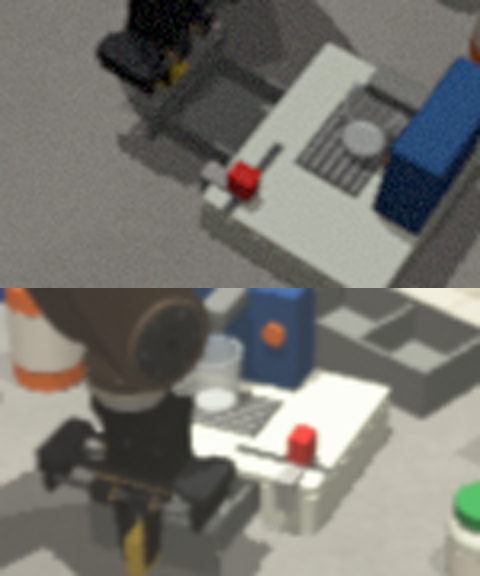

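The tray's nose has entered the mouth with no contact force, so I'll keep going.

Call:
{"fn": "step_arm", "kwargs": {"plan": [[[-8,0,0,0,-1],[-16,0,0,0,-1],[-24,0,0,0,-1],[-32,0,0,0,-1],[-40,0,0,0,-1],[-48,0,0,0,-1],[-56,0,0,0,-1],[-56,0,0,0,-1]]]}}

```text
t: 6.65
eef_pos: [562.7, 26.3, 24.3]
tcp_rot: [-3.141, 0.001, -2.804]
ft_force: [-0.6, -0.6, -2.6]
opening: 0.184
grip_force: 30.0
```

Call:
{"fn": "step_arm", "kwargs": {"plan": [[[-6,0,0,0,-1],[-12,0,0,0,-1],[-18,0,0,0,-1],[-24,0,0,0,-1],[-30,0,0,0,-1],[-34,0,0,0,-1],[-34,0,0,0,-1]]]}}

```text
t: 7.23
eef_pos: [594.0, 37.3, 24.3]
tcp_rot: [-3.141, 0.001, -2.804]
ft_force: [1.6, 0.0, -0.0]
opening: 0.188
grip_force: 30.0
```

Call:
{"fn": "step_arm", "kwargs": {"plan": [[[-3,0,0,0,-1],[-6,0,0,0,-1],[-8,0,0,0,-1],[-10,0,0,0,-1],[-10,0,0,0,-1]]]}}

```text
t: 7.65
eef_pos: [603.0, 40.5, 24.3]
tcp_rot: [-3.142, 0.0, -2.804]
ft_force: [0.1, -0.6, -1.6]
opening: 0.189
grip_force: 30.0
```

Call:
{"fn": "step_arm", "kwargs": {"plan": [[[-1,0,0,0,-1],[-2,0,0,0,-1],[-3,0,0,0,-1],[-4,0,0,0,-1],[-4,0,0,0,-1]]]}}

```text
t: 8.07
eef_pos: [604.8, 41.0, 24.3]
tcp_rot: [3.141, -0.004, -2.804]
ft_force: [-8.9, -6.4, 4.2]
opening: 0.191
grip_force: 30.0
```

Call:
{"fn": "step_arm", "kwargs": {"plan": [[[-1,0,0,0,-1],[-2,0,0,0,-1],[-3,0,0,0,-1],[-3,0,0,0,-1]]]}}

```text
t: 8.4
eef_pos: [605.6, 41.3, 24.2]
tcp_rot: [3.14, -0.008, -2.803]
ft_force: [-18.8, -12.7, 9.8]
opening: 0.187
grip_force: 30.0
```

```bash
python3 - <<'E'
from h import *
s=env.state();print(s["eef_pos"],s["tcp_rot"],s["t"],s["ft_force"],s["moment"])
A=[]
for n,(x,y,w,h) in dict(scene=(260,165,100,60),side=(205,120,100,60)).items():
    a=env.read_camera(n);cv2.imwrite(f"pics/{n}4.png",a);A.append(cv2.resize(a[y:y+h,x:x+w],(500,300),interpolation=cv2.INTER_CUBIC))
cv2.imwrite("pics/c4.png",np.vstack(A))
E
```

```text
[605.58742157  41.3228687   24.20249305] [ 3.14022868 -0.00841505 -2.80333927] 8.4 [-18.81817126 -12.73522023   9.81561276] [-2.12350125  2.95911017  0.2609566 ]
```

View pics/c4.png

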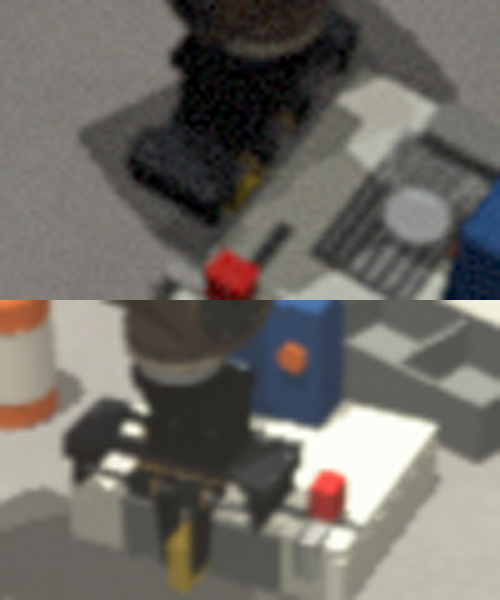

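The pictures agree with home: fin pointing straight out, and the stop was met within about 2 mm of the expected place. Release, rise and look.

Call:
{"fn": "step_arm", "kwargs": {"plan": [[[0,0,0,0,1],[0,0,0,0,1],[0,0,0,0,1],[0,0,0,0,1],[0,0,0,0,1],[0,0,0,0,1],[0,0,0,0,1],[0,0,0,0,1]]]}}

```text
t: 9.17
eef_pos: [609.3, 42.7, 24.3]
tcp_rot: [3.142, 0.0, -2.804]
ft_force: [0.0, 0.9, -0.2]
opening: 0.692
grip_force: 0.0
```

Call:
{"fn": "step_arm", "kwargs": {"plan": [[[3,0,-15,0,0.2],[3,0,-45,0,0.2],[3,0,-80,0,0.2],[6,0,-115,0,0.2],[20,0,-145,0,0.2],[40,0,-165,0,0.2],[60,0,-180,0,0.2],[60,0,-180,0,0.2]]]}}

```text
t: 9.83
eef_pos: [551.1, 22.2, 207.5]
tcp_rot: [-3.14, 0.003, -2.805]
ft_force: [0.4, -0.1, 1.0]
opening: 0.6
grip_force: 0.0
```

```bash
python3 - <<'E'
from h import *
import pickle
s=env.state();print(s["eef_pos"],s["tcp_rot"],s["t"],s["ft_force"],s["opening"])
W=env.get_calibration("wrist");w=env.read_camera("wrist");cv2.imwrite("pics/w5.png",w);pickle.dump(W,open("w5.pkl","wb"))
A=[]
for n,(x,y,w_,h) in dict(scene=(265,165,100,60),side=(205,120,100,60)).items():
    a=env.read_camera(n);cv2.imwrite(f"pics/{n}5.png",a);A.append(cv2.resize(a[y:y+h,x:x+w_],(400,240),interpolation=cv2.INTER_CUBIC))
    print(n,blobs(a,(0,170,90),(5,255,255))[0],blobs(a,(20,120,100),(33,255,255))[0])
cv2.imwrite("pics/c5.png",np.vstack([np.hstack(A),cv2.resize(w,(480,360)).copy() if 0 else np.hstack([cv2.resize(w,(480,360)),np.zeros((360,320,3),np.uint8)])]))
E
```

```text
[551.097722    22.23680665 207.53535415] [-3.14007963  0.00316035 -2.80464702] 9.8333 [ 0.41034635 -0.05213019  0.95191133] 0.5998060309153523
scene [([306.1, 219.7], [301, 216, 10, 9, 55])] [([278.7, 139.1], [275, 136, 8, 7, 38]), ([204.1, 184.7], [199, 181, 11, 8, 58]), ([307.5, 198.0], [303, 195, 10, 7, 42]), ([126.5, 207.2], [121, 203, 12, 9, 55])]
side [([270.5, 156.9], [269, 155, 4, 5, 15])] [([242.0, 170.5], [239, 164, 7, 14, 82]), ([173.9, 193.0], [169, 187, 11, 14, 116]), ([244.1, 229.2], [240, 225, 8, 9, 44]), ([289.0, 285.3], [285, 279, 12, 14, 103])]
```

View pics/c5.png

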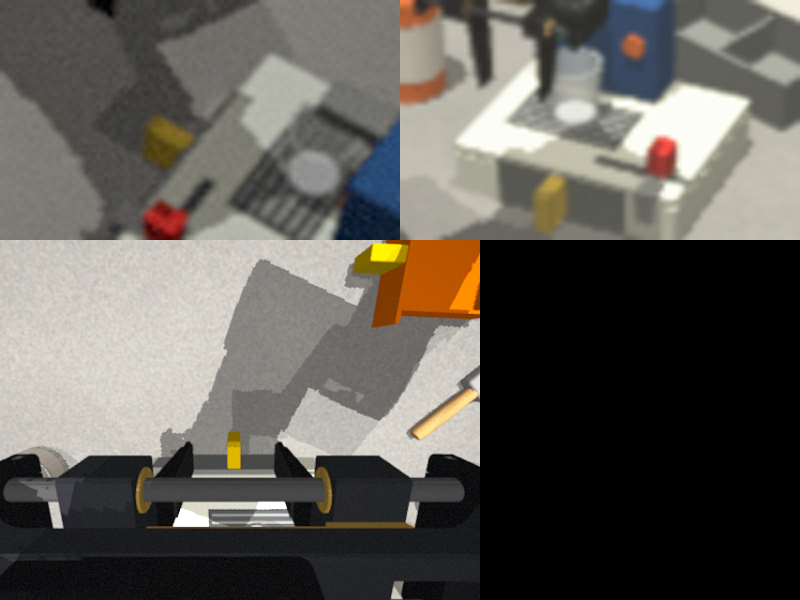

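Tray is flush: the side view shows the plate closing the bay, with the fin at (242,170) standing straight out. The cup is still upright. The latch is still open at scene (306,220). Next I'll go above it.

```bash
python3 - <<'E'
from h import *
S,D=env.get_calibration("scene"),env.get_calibration("side")
print("latch check",tri([ray(S,(306.1,219.7)),ray(D,(270.5,158.5))]), proj(S,np.array([696,-30.4,90])),proj(D,np.array([696,-30.4,90])))
go([696,-30.4,74],np.radians(199.4))
E
```

```text
latch check (array([693.81918582, -30.24581935,  86.83553021]), [np.float64(3.2203724924199033), np.float64(3.2203724924199446)]) [306.0514945  220.54914304] [270.26538232 157.14775731]
to [696, -30.4, 74] shift [-117.3  -97.5  130.2] turn -0.1
```

Predicted and measured latch positions agree to within about 1 px.

Call:
{"fn": "step_arm", "kwargs": {"plan": [[[-20,-17,0,0,0.4],[-42,-35,0,0,0.4],[-66,-55,0,0,0.4],[-90,-75,0,0,0.4],[-105,-88,0,0,0.4],[-117,-97,0,0,0.4],[-117,-97,15,0,0.4],[-117,-97,35,0,0.4]]]}}

```text
t: 10.65
eef_pos: [696.8, -30.1, 167.9]
tcp_rot: [-3.141, 0.001, -2.804]
ft_force: [-0.7, 0.1, 0.2]
opening: 0.699
grip_force: 0.0
```

Call:
{"fn": "step_arm", "kwargs": {"plan": [[[0,0,20,0,0.4],[0,0,40,0,0.4],[0,0,60,0,0.4],[0,0,80,0,0.4],[0,0,94,0,0.4],[0,0,94,0,0.4],[0,0,94,0,0.4]]]}}

```text
t: 11.23
eef_pos: [695.0, -29.7, 73.5]
tcp_rot: [3.14, -0.002, -2.804]
ft_force: [0.2, -0.5, 0.8]
opening: 0.7
grip_force: 0.0
```

Call:
{"fn": "step_arm", "kwargs": {"plan": [[[0,0,0,0,-1],[0,0,0,0,-1],[0,0,0,0,-1],[0,0,0,0,-1],[0,0,0,0,-1],[0,0,0,0,-1],[0,0,0,0,-1],[0,0,0,0,-1]]]}}

```text
t: 11.9
eef_pos: [695.2, -30.1, 75.6]
tcp_rot: [-3.141, 0.0, -2.804]
ft_force: [-0.5, -0.6, 1.5]
opening: 0.253
grip_force: 30.0
```

Call:
{"fn": "step_arm", "kwargs": {"plan": [[[0,6,0,0,-1],[0,12,0,0,-1],[0,18,0,0,-1],[0,24,0,0,-1],[0,30,0,0,-1],[0,36,0,0,-1],[0,40,0,0,-1],[0,40,0,0,-1]]]}}

```text
t: 12.57
eef_pos: [681.3, 9.1, 75.5]
tcp_rot: [3.141, -0.0, -2.804]
ft_force: [-3.6, 0.0, 5.4]
opening: 0.251
grip_force: 30.0
```

Call:
{"fn": "step_arm", "kwargs": {"plan": [[[0,2,0,0,-1],[0,4,0,0,-1],[0,5,0,0,-1],[0,5,0,0,-1]]]}}

```text
t: 12.9
eef_pos: [680.4, 11.6, 75.6]
tcp_rot: [-3.14, 0.0, -2.804]
ft_force: [-0.8, -9.7, 4.8]
opening: 0.248
grip_force: 30.0
```

Call:
{"fn": "step_arm", "kwargs": {"plan": [[[0,1,0,0,-1],[0,2,0,0,-1],[0,3,0,0,-1],[0,3,0,0,-1]]]}}

```text
t: 13.23
eef_pos: [680.4, 11.8, 75.7]
tcp_rot: [-3.136, 0.001, -2.805]
ft_force: [3.0, -24.8, 1.9]
opening: 0.251
grip_force: 30.0
```

```bash
python3 - <<'E'
from h import *
s=env.state();p=s["eef_pos"];print(p,s["ft_force"],(p[:2]-[695.2,-30.1])@[-.332,.943], "lateral",p[:2]@np.array([-.3338,.9426]))
E
```

```text
[680.35659624  11.75996751  75.67551559] [  2.96099787 -24.81210876   1.94254096] 44.40195940914256 lateral -216.01808645109665
```

The latch met a hard stop after 44.4 mm, at a lateral position of −52 mm as expected. Release and rise.

Call:
{"fn": "step_arm", "kwargs": {"plan": [[[0,0,0,0,0.3],[0,0,0,0,0.3],[0,0,0,0,0.3],[0,0,0,0,0.3],[0,0,0,0,0.3],[0,0,0,0,0.3],[0,0,0,0,0.3],[0,0,0,0,0.3]]]}}

```text
t: 13.9
eef_pos: [679.2, 15.5, 75.3]
tcp_rot: [3.141, -0.0, -2.804]
ft_force: [0.7, 0.1, 0.6]
opening: 0.645
grip_force: 0.0
```

Call:
{"fn": "step_arm", "kwargs": {"plan": [[[0,0,-15,0,0.3],[0,0,-45,0,0.3],[0,0,-80,0,0.3],[0,0,-115,0,0.3],[30,-15,-145,0,0.3],[65,-30,-165,0,0.3],[100,-45,-175,0,0.3],[140,-60,-175,0,0.3]]]}}

```text
t: 14.57
eef_pos: [569.0, -86.4, 252.9]
tcp_rot: [-3.139, 0.004, -2.803]
ft_force: [1.0, -1.3, 0.6]
opening: 0.648
grip_force: 0.0
```

Call:
{"fn": "step_arm", "kwargs": {"plan": [[[10,-30,0,0,0.3],[20,-60,0,0,0.3],[20,-90,0,0,0.3],[20,-120,0,0,0.3],[20,-150,0,0,0.3],[20,-150,0,0,0.3]]]}}

```text
t: 15.07
eef_pos: [600.9, -238.2, 249.7]
tcp_rot: [-3.141, 0.0, -2.807]
ft_force: [1.5, 0.1, 0.0]
opening: 0.648
grip_force: 0.0
```

```bash
python3 - <<'E'
from h import *
s=env.state();print(s["eef_pos"],s["t"],s["ft_force"],s["opening"])
A=[]
for n,(x,y,w_,h) in dict(scene=(255,120,150,150),side=(185,90,130,130)).items():
    a=env.read_camera(n);cv2.imwrite(f"pics/{n}6.png",a);A.append(cv2.resize(a[y:y+h,x:x+w_],(400,400),interpolation=cv2.INTER_CUBIC))
    r=blobs(a,(0,170,90),(5,255,255))[0];print(n,r)
    print("expected",proj(env.get_calibration(n),np.array([680.3,13,88])))
cv2.imwrite("pics/c6.png",np.hstack(A))
E
```

```text
[ 600.94057891 -238.22829797  249.7306242 ] 15.0667 [1.48989969 0.06115281 0.0445301 ] 0.6480586303686172
scene [([313.7, 210.5], [310, 207, 8, 8, 44])]
expected [313.6338783  211.15870154]
side [([259.6, 154.2], [257, 153, 6, 4, 17])]
expected [259.76308543 154.97123679]
```

View pics/c6.png

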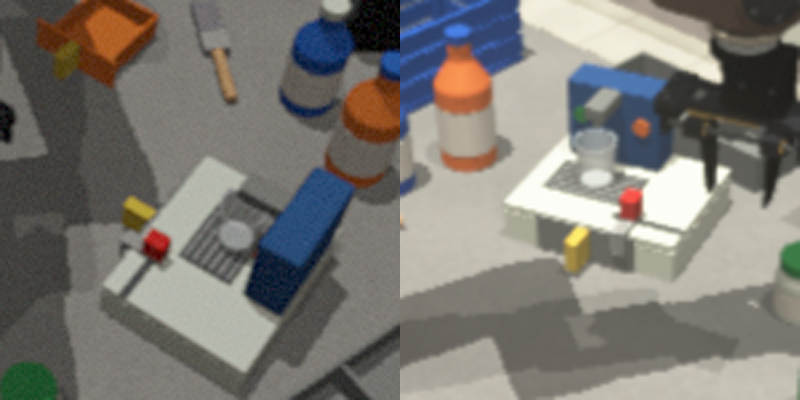

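The tray is flush with the latch's tongue across its plate. The latch is at scene (314,210), where the end stop should be. The cup and bottles are standing and the arm is clear.

```bash
python3 -c "
from cell import env
print(env.job_done())"
```

```text
the job is handed in; nothing more can be done
None
```

The tray is fully home and flush against the dispenser, the red latch is at its end stop, the cup is standing where it was, and the job was handed in at about 15 s on the robot's clock.

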